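Bench-test a washer's coin drive

TASK

Test the coin drive on the table: with the fingertips, push the coin slide's tongue all the way into its body, and only then lightly press the long bar-shaped key (start) on the control box well down and let it come up again. Leave the tongue pushed in and the other three keys unpressed, do not grasp or lift anything, and leave the spools and the pipe coupling where they stand.

Things in the scene. Friction and masses are not known exactly. Their poses are not given: they have to be found in the camera images.
- coin_slide: grey metal coin slide on a wooden test block, 172x150x68 mm, fixed to the table. Origin on the table under its middle; its x axis is the direction in which the tongue is pushed in (at yaw 0 away from the robot). In this frame the body fills x -29..86 mm up to z 66 mm, but the wooden block and the body's floor rise only to 38 mm where the tongue runs, and its roof (z 54..66 mm) starts at x +1 mm
- tongue_face (a point): middle of the outer face of the upright end plate of the tongue, the part to push on: plate 92 mm wide, 8 mm thick, from z 33 to 53 mm above the table (this point at 43 mm). The tongue behind it is a flat plate at z 39..46 mm, 88 mm wide. Moves with the tongue; with the tongue fully out it lies at x = -86 mm in coin_slide's frame, fully in at -41 mm
- coin_slide_slide (a joint): travel of the tongue: 0 fully out, 0.045 m fully in; starts between 0 and 0.010; slides with about 1 N of friction, no spring, and stays where left
- control_box: low white and metal control box, 150x150x45 mm, fixed to the table, with four black keys in a 2x2 pattern on its top, which key is where varies. Origin on the table under its middle; the key centres lie at x, y = +-33 mm in its frame
- key_bar_top (a point): the start key: long black bar-shaped key, 50 mm along the box's y axis by 20 mm; its neighbours' centres are 66 mm away. Point on the middle of its top face, 14 mm above the box's top when up; moves down with the key; the spring needs about 1 N at first and 3.4 N when fully down, where it stops hard
- key_bar (a joint): travel of that key: 0 up, 0.008 m fully down; springs back by itself
- key_square_top (a point): square black key, 30x30 mm; its neighbours' centres are 66 mm away. Point on the middle of its top face, 14 mm above the box's top when up; moves down with the key; not to be pressed
- key_square (a joint): travel of that key: 0 up, 0.008 m fully down; springs back by itself
- key_round_top (a point): large round black key, 32 mm across; its neighbours' centres are 66 mm away. Point on the middle of its top face, 14 mm above the box's top when up; moves down with the key; not to be pressed
- key_round (a joint): travel of that key: 0 up, 0.008 m fully down; springs back by itself
- key_small_top (a point): small round black key, 20 mm across; its neighbours' centres are 66 mm away. Point on the middle of its top face, 14 mm above the box's top when up; moves down with the key; not to be pressed
- key_small (a joint): travel of that key: 0 up, 0.008 m fully down; springs back by itself
- thread_spool_1: wooden thread spool standing beyond the control box, 30 mm across, 42 mm high, loose; origin at the middle of its underside
- drain_coupling: grey plastic pipe coupling standing in front of the control box, 42 mm across, 50 mm high, loose; origin at the middle of its underside
- thread_spool_2: wooden thread spool standing to the left of the coin slide, 30 mm across, 42 mm high, loose; origin at the middle of its underside
There are look-alikes about, which are no part of the job. What is shaped like the thread_spool_1 but green is not meant.

How it is judged:
By the outcome, as a careful person would: the job done as asked, in the order asked, and still so for the second after the job is handed in, with the robot touching nothing.
It also fails if it takes over 45 s, if anything falls off the work surface, if the arm or the gripper's body presses on something with over 40 N, if the wrist force passes 120 N, or if a joint passes its speed limit or range.

ROBOT

A 6-joint arm with a two-finger parallel gripper is mounted at the origin on a cart in front of the work surface, level with it; the furniture and walls round the work are solid. World frame = base frame: x ahead of the robot, y to its left, z up, the work surface at z = 0. Lengths are in mm, angles in degrees, forces in N, time in s.
With the tool pointing down it reaches from about 325 to 900 mm from the base axis. Payload 6.1 kg.
Tool frame: the origin (TCP) lies at the very end of the fingers, on their centre line; the grasp point (between the pads) lies 19 mm behind it; z points along the fingers, y is the direction in which the jaws open and shut (so a half turn about z gives the same grasp; the last joint's range is limited). The gripper opens to 85 mm and grips with 20 to 120 N. Pads are 22 mm wide; open, the fingers measure 114 mm over their backs; the gripper's body (76 mm by 85 mm) begins 54 mm behind the grasp point. The pads swing forward as they close: fully open they stand 13 mm farther back than shut.
Start: joints at [64.739, 12.628, 87.462, -0, 79.91, -7.225], TCP at [193.515, 594.279, 231.3] pointing down, gripper open.
Joint ranges: [-170.65, 170.65], [-52.31, 119.04], [5.05, 147.46], [-71.25, 251.25], [11.57, 151.72], [-153.62, 153.62]. Speed limits (degrees/s): [147.25, 147.25, 172.46, 180, 180, 180].

INTERFACE

Orientations are given as a 3x3 rotation matrix whose columns are the frame's x, y, z axes.
In Python, from plant import env, eoat, vision, job gives the robot as it stands. The module is installed in compiled form; this text tells all that it offers. Calls block until the motion is done:
- env.reach(position, orientation): joint-space move of the TCP to a pose.
- env.move_straight(position, orientation=None, feed=150, threshold=None): straight line of the TCP; orientation=None keeps the orientation; feed is the mean speed in mm/s. With threshold (N) it stops when the force on the tool has changed by that much, and returns True; else False.
- env.movej(angles): joint-space move.
- eoat.move_gripper(opening): finger opening in mm; the grip force is fixed at half the most; returns when the fingers have stopped.
- env.hold(seconds).
- env.solve_ik(position, orientation): joint angles nearest the present ones, or None.
- env.get_obs(): the state.
- vision.capture(name): name is "scene" or "side" or "wrist"; returns (picture, depth): 400x640x3 uint8, red, green, blue; 400x640 float32, mm along the optical axis (not along the pixel's ray), 0 where there is no reading.
- vision.camera_params(name): a dict with "mtx" (3x3 intrinsics, pixels), "distortion" ([k1, k2, p1, p2, k3] as OpenCV has them; the pictures are not rectified), "origin" and "orientation" of the camera in the world; the wrist camera has in their place "mount" (4x4, takes a point from camera to tool coordinates, whose origin is the TCP and whose axes are the flange's). Camera axes: x right, y down, z forward; pixel columns grow to the right and rows downward; lengths in mm; the calibration is good to about 2 mm. A picture is of the moment at which its call begins: read the wrist's pose just before it. camera_params takes no time and is no camera call.
A pose or a line that the arm cannot do raises env.PlanningError and nothing moves.
- job.finish_job(): hands the job in, once; it reports no verdict.
The state is a dict: "time": time; "joint_pos": joint angles; "qvel": joint speeds; "tau": joint torques, N m; "tool_pos": TCP position; "tool_rot": TCP orientation; "wrist_force": force on the tool from outside, world axes, zero at the start; "wrist_torque": the same for the moment, N m; "gripper_width": finger opening in mm.
Only numpy, scipy, OpenCV 4.12 (cv2) and the standard library are available. Lean on these libraries where they do the work, as an engineer would, in place of code of your own. Each camera call takes 0.05 s, during which the arm holds its last target. There are 200 camera calls.

## Working session

There is one attempt and no reset: what is moved stays moved. The work goes in short steps, each a Python script; the robot and the scene stay as the last script left them, time stands still between calls to the robot, and variables do not carry over. Pictures are saved under pics/ and viewed, about 8 in all and at most 12, crops included, and the job is handed in when it is done.

```bash
mkdir -p pics; cat > h.py <<'E'
import numpy as np, cv2
from plant import env, eoat, vision, job
def snap(name):
    o=env.get_obs(); im,d=vision.capture(name); p=vision.camera_params(name)
    if name=="wrist":
        M=np.array(p["mount"]); R=np.array(o["tool_rot"])@M[:3,:3]; t=np.array(o["tool_rot"])@M[:3,3]+np.array(o["tool_pos"])
    else: R=np.array(p["orientation"]); t=np.array(p["origin"])
    np.savez(f"pics/{name}.npz",im=im,d=d,R=R,t=t,K=p["mtx"],D=p["distortion"]); return im
def ray(name,uv):
    z=np.load(f"pics/{name}.npz"); n=cv2.undistortPoints(np.array(uv,float).reshape(-1,1,2),z["K"],z["D"])[:,0]
    return z,np.c_[n,np.ones(len(n))]
def px(name,uv,h=None):
    z,n=ray(name,uv); w=n@z["R"].T
    if h is not None: s=(h-z["t"][2])/w[:,2]
    else: s=np.array([np.median(z["d"][int(v)-1:int(v)+2,int(u)-1:int(u)+2]) for u,v in uv])
    return z["t"]+w*s[:,None]
def save(fn,im): cv2.imwrite("pics/"+fn,im[:,:,::-1])
E
python3 - <<'E'
from h import *
for n in("scene","side"): save(n+"1.png",snap(n))
E
```

```text
(no output)
```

View pics/scene1.png

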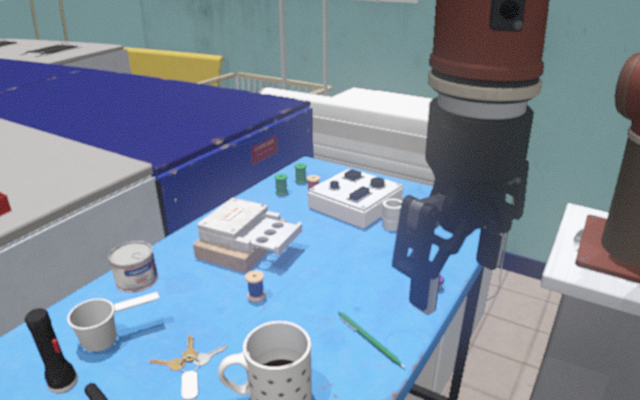

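View pics/side1.png

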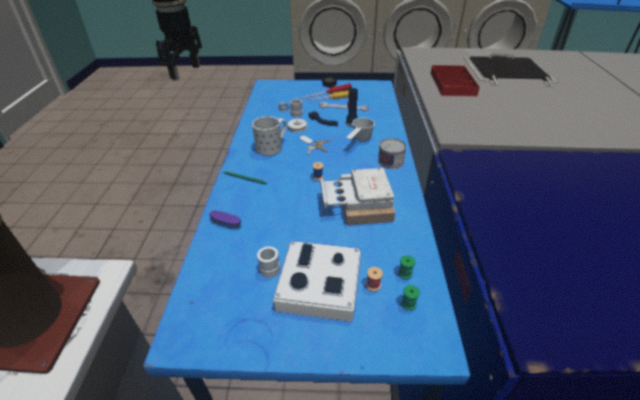

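The scene view shows the coin slide at (240,230) with its tongue towards the robot at (280,235). The control box is at (355,195). In the side view the bar key is at (306,255), the small round at (338,259), the large round at (299,281) and the square at (334,285). The coupling is at (268,261), spool_1 at (374,278) (two green look-alikes sit at (407,266) and (411,297)) and spool_2 at (318,171).

```bash
python3 - <<'E'
from h import *
np.set_printoptions(precision=1,suppress=True)
print("keys bar,small,round,sq\n",px("side",[(306,255),(338,259),(299,281),(334,285)],59))
print("depth\n",px("side",[(306,255),(338,259),(299,281),(334,285)]))
print("coup, sp1, sp2\n",px("side",[(268,254),(375,271),(318,165)],45))
print("slide: plate ends L/R, roof pt, roof\n",px("side",[(323,182),(325,204),(372,185),(390,185)]))
for n,f in(("side",4),("scene",4)):
    im=np.load(f"pics/{n}.npz")["im"]; x,y=((270,150) if n=="side" else (180,150))
    save(n+"_crop.png",cv2.resize(im[y:y+140,x:x+190],None,fx=4,fy=4,interpolation=cv2.INTER_CUBIC))
E
```

```text
keys bar,small,round,sq
 [[532.6 129.   59. ]
 [595.8 120.1  59. ]
 [523.5  65.   59. ]
 [588.3  57.4  59. ]]
depth
 [[532.6 129.   59.1]
 [595.8 120.7  58.3]
 [523.5  65.1  58.8]
 [588.3  57.5  58.9]]
coup, sp1, sp2
 [[453.9 142.2  45. ]
 [667.7 103.1  45. ]
 [544.  457.7  45. ]]
slide: plate ends L/R, roof pt, roof
 [[559.5 377.3  50.1]
 [566.2 298.9  45.9]
 [677.  344.7  67.9]
 [736.  430.3   1.9]]
```

View pics/side_crop.png

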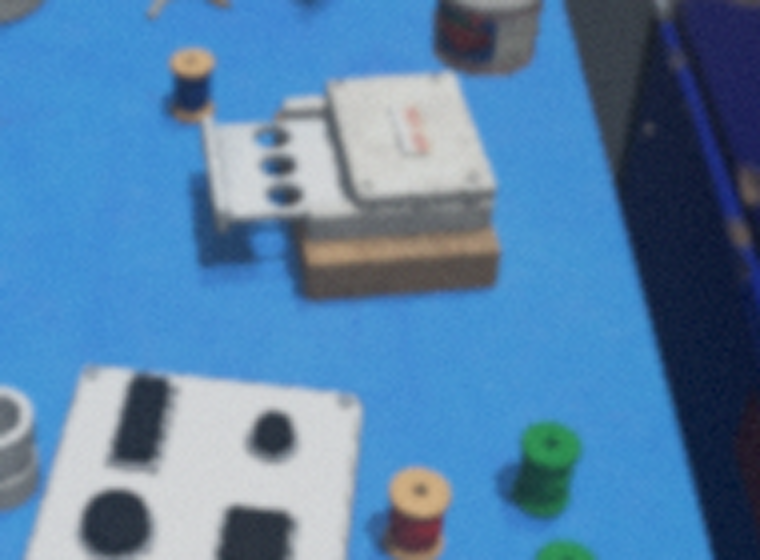

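```bash
python3 - <<'E'
from h import *
np.set_printoptions(precision=3,suppress=True)
print(px("side",[(321.3,179.5),(325.5,203.8)],53))
print(np.array(env.get_obs()["tool_rot"])); p=vision.camera_params("wrist");print(np.array(p["mount"]),p["mtx"])
def Rz(a,s=1):
    a=np.radians(a); x=s*np.array([np.cos(a),np.sin(a),0]); z=np.array([0,0,-1.]); return np.c_[x,np.cross(z,x),z]
for s in(1,-1):
  for P in((480,340,280),(545,345,250),(540,100,280),(532,129,70)):
    print(s,P,env.solve_ik(P,Rz(5 if P[1]>300 else -8,s)))
E
```

```text
[[555.08  383.72   53.   ]
 [567.559 291.404  53.   ]]
[[-0.951  0.31  -0.001]
 [ 0.31   0.951 -0.002]
 [ 0.    -0.002 -1.   ]]
[[  -0.      -0.952   -0.306   77.907]
 [   1.      -0.      -0.001    0.213]
 [   0.001   -0.306    0.952 -142.337]
 [   0.       0.       0.       1.   ]] [[325.293   0.    323.276]
 [  0.    325.293 199.575]
 [  0.      0.      1.   ]]
1 (480, 340, 280) [ 27.632   6.018  89.681  -0.     84.301 112.632]
1 (545, 345, 250) [ 25.336  14.704  82.997  -0.     82.299 110.336]
1 (540, 100, 280) [  2.263   0.583  95.355  -0.     84.062 100.263]
1 (532, 129, 70) [  5.375  12.184 106.585  -0.     61.231 103.375]
-1 (480, 340, 280) [ 27.632   6.018  89.681  -0.     84.301 -67.368]
-1 (545, 345, 250) [ 25.336  14.704  82.997  -0.     82.299 -69.664]
-1 (540, 100, 280) [  2.263   0.583  95.355  -0.     84.062 -79.737]
-1 (532, 129, 70) [  5.375  12.184 106.585  -0.     61.231 -76.625]
```

```bash
cat >> h.py <<'E'
def Rz(a,s=-1):
    a=np.radians(a); x=s*np.array([np.cos(a),np.sin(a),0]); z=np.array([0,0,-1.]); return np.c_[x,np.cross(z,x),z]
E
python3 - <<'E'
from h import *
env.reach((540,260,230),Rz(7)); eoat.move_gripper(0); env.hold(.2)
o=env.get_obs(); print(o["time"],o["tool_pos"],o["gripper_width"])
im=snap("wrist"); save("w1.png",cv2.resize(im,(800,500),interpolation=cv2.INTER_CUBIC))
E
```

```text
2.825 [540.00207804 259.97496494 229.99252435] 0.29845445613325833
```

View pics/w1.png

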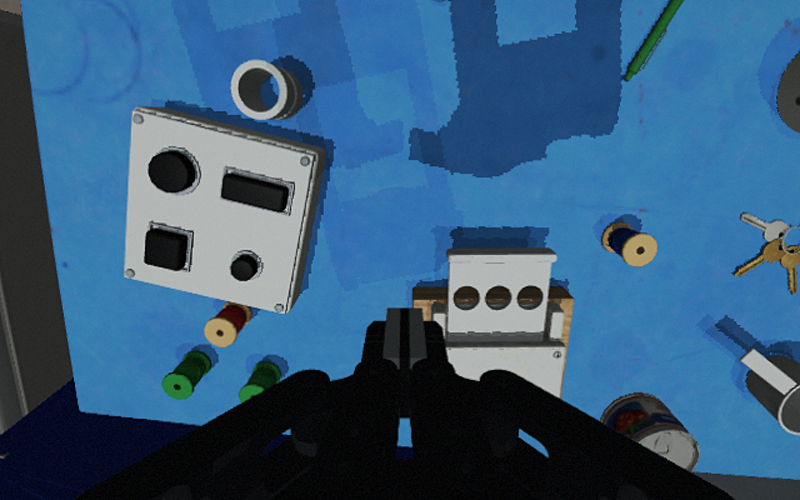

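The wrist view shows the plate's outer top edge from (448,249) to (556,249). The bar key is near (256,190), large round (172,171), square (166,248) and small (244,266). I'll refine all of these using the depth image.

```bash
python3 - <<'E'
from h import *
np.set_printoptions(precision=1,suppress=True)
vv,uu=np.mgrid[0:400,0:640]; uv=np.c_[uu.ravel(),vv.ravel()]
z,n=ray("wrist",uv); W=(z["t"]+(n@z["R"].T)*z["d"].reshape(-1,1)).reshape(400,640,3)
m=(W[...,2]>55)&(W[...,2]<64)&(uu<245)&(uu>100)&(vv>100)&(vv<235)&(z["im"].max(2)<80)
k,l,st,_=cv2.connectedComponentsWithStats(m.astype(np.uint8))
for i in range(1,k):
    if st[i,4]>60:
        q=W[l==i]; r=cv2.minAreaRect(q[:,:2].astype(np.float32)); print(st[i],q.mean(0),r)
print("keys px",px("wrist",np.array([(253,187),(172,170),(165,246),(243,264)])/1.25,59))
e=np.array([(448,249.5),(502,249.5),(556,249)])/1.25
print("plate top",px("wrist",e,53), "depth",px("wrist",e+[0,3]))
b=np.array([(418,287),(574,295),(447,262),(551,262),(446,333),(547,333)])/1.25
print("inner plate",px("wrist",b[2:4],53)); print("tongue sides",px("wrist",b[4:],46))
im=z["im"]; save("w1c.png",cv2.resize(im[190:320,310:470],(800,650))[:600])
E
```

```text
[119 122  33  32 831] [522.6  74.7  58.6] ((523.2513427734375, 73.85612487792969), (30.517969131469727, 30.660625457763672), 41.35664749145508)
[ 177  139   52   31 1008] [530.9 140.   58.2] ((531.6272583007812, 139.53695678710938), (49.74306106567383, 20.375410079956055), 82.38123321533203)
[116 184  31  33 789] [587.4  66.5  58.2] ((588.5241088867188, 65.79424285888672), (29.454618453979492, 30.154874801635742), 82.41116333007812)
[184 207  20  18 270] [596.3 131.4  58.2] ((596.9779052734375, 131.12310791015625), (19.008325576782227, 18.270633697509766), 4.778875350952148)
keys px [[526.5 140.3  59. ]
 [520.7  77.8  59. ]
 [583.4  69.   59. ]
 [591.3 132.6  59. ]]
plate top [[560.2 298.8  53. ]
 [554.8 343.1  53. ]
 [548.9 387.5  53. ]] depth [[566.5 300.8  43.3]
 [559.  344.7  49.7]
 [566.9 411.1   0.2]]
inner plate [[571.1 299.6  53. ]
 [560.6 386.   53. ]]
tongue sides [[641.  310.3  46. ]
 [630.  401.4  46. ]]
```

View pics/w1c.png

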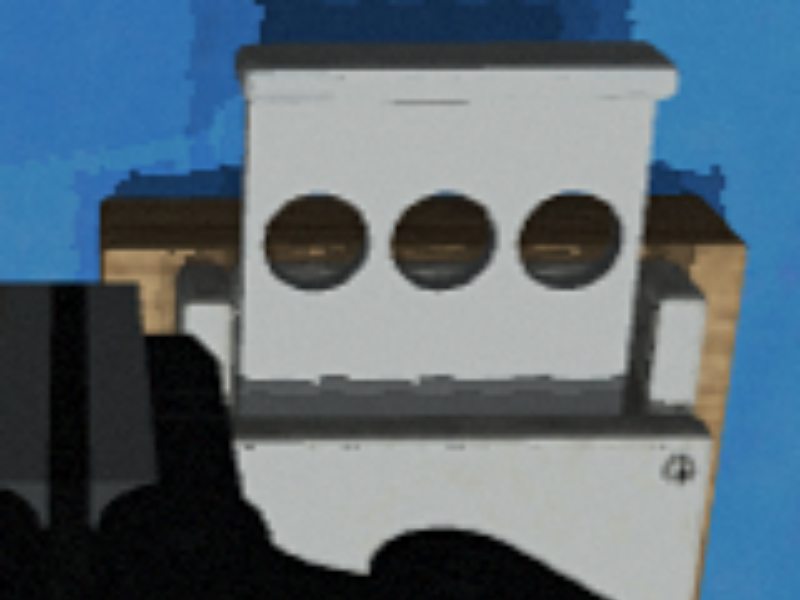

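```bash
python3 - <<'E'
from h import *
np.set_printoptions(precision=1,suppress=True)
e=px("wrist",[(359,203.7),(445.2,203.7)],53); r=px("wrist",[(370,277.4)],66)
d=e[1]-e[0]; yaw=np.degrees(np.arctan2(-d[0],d[1])); p=np.r_[np.cos(np.radians(yaw)),np.sin(np.radians(yaw)),0]
m=e.mean(0); face=m@p; roof=(r[0])@p; print("edge",e,"yaw",yaw,"face-roof",roof-face,"(87 out,42 in)")
P=lambda s,z:np.r_[(m+p*s)[:2],z]
R=Rz(yaw)
env.reach(P(-55,120),R); env.move_straight(P(-55,39),feed=120)
print(env.get_obs()["wrist_force"])
s=-55
hit=env.move_straight(P(-5,39),feed=40,threshold=4); o=env.get_obs()
print(hit,o["tool_pos"]@p-face,o["wrist_force"],o["time"])
hit=env.move_straight(P(50,39),feed=35,threshold=10); o=env.get_obs()
print(hit,o["tool_pos"]@p-face,o["wrist_force"],o["time"])
np.savez("slide.npz",yaw=yaw,p=p,m=m)
im=snap("scene"); save("s2.png",cv2.resize(im[170:290,170:360],None,fx=4,fy=4,interpolation=cv2.INTER_CUBIC))
E
```

```text
edge [[564.6 300.1  53. ]
 [553.7 389.1  53. ]] yaw 6.977046812116929 face-roof 79.11649905472837 (87 out,42 in)
[-0.2  0.1 -0.4]
False -5.1270357840455745 [ 0.2 -0.2  0.5] 5.7167
True 25.47179167465424 [ 0.1  0.3 -0.4] 6.6667
```

View pics/s2.png

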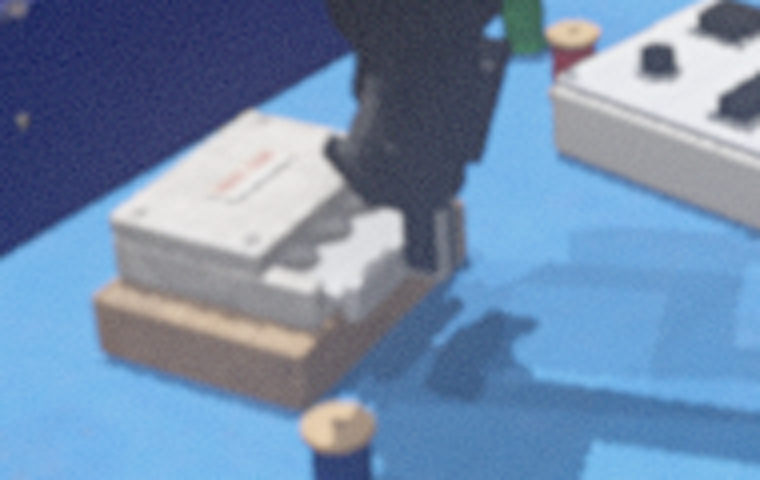

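The tongue is in, or nearly so: the fingers are at the plate, which lies close to the body front. A firmer push will confirm the hard stop.

```bash
python3 - <<'E'
from h import *
np.set_printoptions(precision=2,suppress=True)
S=np.load("slide.npz"); p,m,yaw=S["p"],S["m"],float(S["yaw"]); P=lambda s,z:np.r_[(m+p*s)[:2],z]
for th in(12,20):
    hit=env.move_straight(P(40,39),feed=15,threshold=th); o=env.get_obs()
    print(hit,o["tool_pos"]@p-m@p,o["wrist_force"],o["time"])
    env.hold(.2); print(env.get_obs()["wrist_force"])
env.move_straight(P(-10,39),feed=100); env.move_straight(P(-20,160),feed=200)
# wrist look at slide and box
env.reach((500,180,200),Rz(-7.6)); env.hold(.3)
print(env.get_obs()["time"])
im=snap("wrist"); save("w2.png",cv2.resize(im,(800,500),interpolation=cv2.INTER_CUBIC))
vv,uu=np.mgrid[0:400,0:640]; uv=np.c_[uu.ravel(),vv.ravel()]
z,n=ray("wrist",uv); W=(z["t"]+(n@z["R"].T)*z["d"].reshape(-1,1)).reshape(400,640,3)
mk=(W[...,2]>55)&(W[...,2]<64)&(np.hypot(W[...,0]-560,W[...,1]-103)<90)&(im.max(2)<80)
k,l,st,_=cv2.connectedComponentsWithStats(mk.astype(np.uint8))
for i in range(1,k):
    if st[i,4]>60: print(st[i],W[l==i].mean(0),cv2.minAreaRect(W[l==i][:,:2].astype(np.float32)))
E
```

```text
True 25.333588528093173 [ 0.35  0.01 -0.23] 7.175
[ 0.05 -0.65  0.55]
True 25.190882486012015 [ 0.07 -0.04 -0.67] 7.9167
[-0.14  0.39  0.59]
10.4
[198 207  34  32 830] [522.3   74.62  58.47] ((522.6235961914062, 74.33271026611328), (30.20925521850586, 30.705839157104492), 86.03754425048828)
[ 258  213   53   20 1032] [530.62 139.66  58.28] ((531.265625, 139.1022491455078), (49.631935119628906, 19.847911834716797), 82.25665283203125)
[206 270  32  27 748] [587.11  66.45  58.3 ] ((587.9721069335938, 66.10945129394531), (28.82145881652832, 28.799516677856445), 84.91336822509766)
[277 275  14  18 184] [594.79 128.49  58.3 ] ((595.5485229492188, 127.62202453613281), (12.14297103881836, 18.772090911865234), 68.48005676269531)
```

View pics/w2.png

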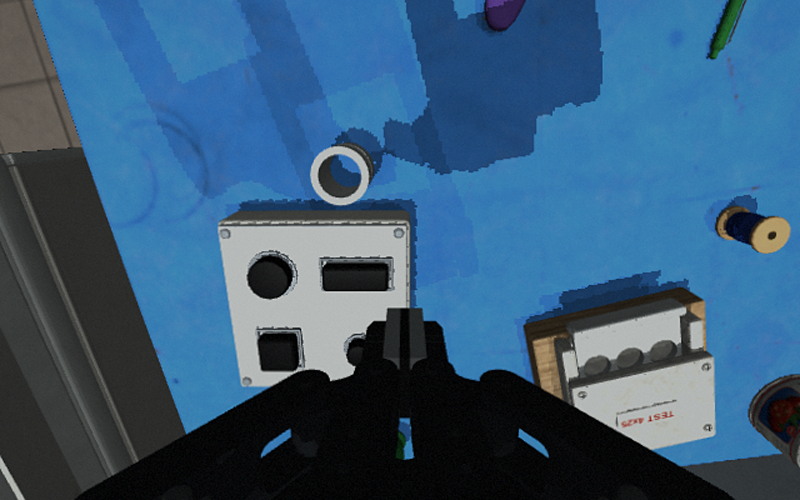

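```bash
python3 - <<'E'
from h import *
im=np.load("pics/wrist.npz")["im"]
a=cv2.resize(im[225:355,410:580],(680,520),interpolation=cv2.INTER_CUBIC)
save("w2c.png",a)
np.set_printoptions(precision=1,suppress=True)
s=snap("scene"); vv,uu=np.mgrid[0:400,0:640]; uv=np.c_[uu.ravel(),vv.ravel()]
z,n=ray("scene",uv); W=(z["t"]+(n@z["R"].T)*z["d"].reshape(-1,1)).reshape(400,640,3)
mk=(W[...,2]>54)&(W[...,2]<66)&(np.hypot(W[...,0]-560,W[...,1]-103)<90)&(s.max(2)<80)
k,l,st,c=cv2.connectedComponentsWithStats(mk.astype(np.uint8))
for i in range(1,k):
    if st[i,4]>15: print(c[i],W[l==i].mean(0))
E
```

```text
(no output)
```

View pics/w2c.png

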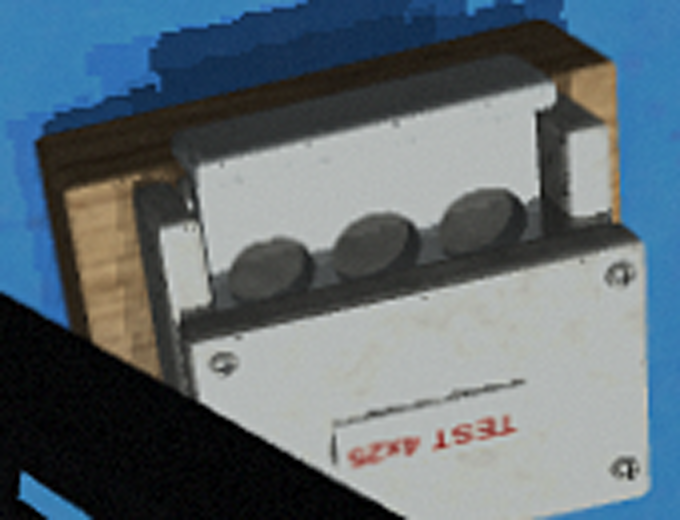

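The crop shows the tongue's plate close to the body side arms. I'll check its distance to the roof edge numerically, then press.

```bash
python3 - <<'E'
from h import *
np.set_printoptions(precision=1,suppress=True)
p=np.load("slide.npz")["p"]; f=lambda q:np.array(q)/4+[410,225]
a=px("wrist",f([(190,162),(555,88)]),53)@p; b=px("wrist",f([(190,337),(640,244)]),66)@p
print("face to roof edge",b.mean()-a.mean(),a,b,"(42 = in)")
if b.mean()-a.mean()<45:
    t=np.array([531.4,139.3]); R=Rz(-7.6)
    env.reach(np.r_[t,95],R); env.move_straight(np.r_[t,64],feed=80); env.hold(.2)
    f0=np.array(env.get_obs()["wrist_force"]); print(f0)
    for zt in(58,55,53,51.8):
        hit=env.move_straight(np.r_[t,zt],feed=15,threshold=6); o=env.get_obs(); print(zt,hit,o["tool_pos"],o["wrist_force"]-f0,o["time"])
        if hit: break
    env.hold(.2); F=np.mean([env.get_obs()["wrist_force"]]+[(env.hold(.02),env.get_obs()["wrist_force"])[1] for _ in range(8)],0)-f0; print("held",env.get_obs()["tool_pos"],F)
E
```

```text
face to roof edge 40.79231665268139 [633.4 636.2] [674.5 676.7] (42 = in)
[-0.  -0.3 -0.4]
58 False [531.5 139.3  58.1] [-0.2  0.5  1.5] 12.3333
55 False [531.6 139.3  55.1] [0.3 0.1 2.9] 12.6833
53 False [531.6 139.3  53.1] [-0.3  0.6  3.2] 12.9667
51.8 False [531.6 139.3  51.9] [ 0.7 -0.4  3.2] 13.2167
held [531.5 139.3  51.9] [0.7 0.3 3.5]
```

```bash
python3 - <<'E'
from h import *
np.set_printoptions(precision=1,suppress=True)
t=np.array([531.4,139.3])
print(env.move_straight(np.r_[t,50.6],feed=8,threshold=5),env.get_obs()["tool_pos"],env.get_obs()["wrist_force"])
env.hold(.2); env.move_straight(np.r_[t,120],feed=120); env.move_straight((480,200,220),feed=200); env.hold(.3)
print(env.get_obs()["time"],env.get_obs()["wrist_force"])
im=snap("wrist"); save("w3.png",cv2.resize(im,(800,500),interpolation=cv2.INTER_CUBIC))
print("key top",px("wrist",[(x,y) for x in range(250,300,10) for y in(205,215,225)])[:,2])
E
```

```text
True [531.6 139.3  51. ] [-0.4  0.7  4.6]
15.8 [-0.5 -0.2  0.4]
key top [44.7 44.2 48.4 44.9 44.8 50.1 45.1 44.9 50.5 44.2 45.  50.7 44.7 45.
 51. ]
```

View pics/w3.png

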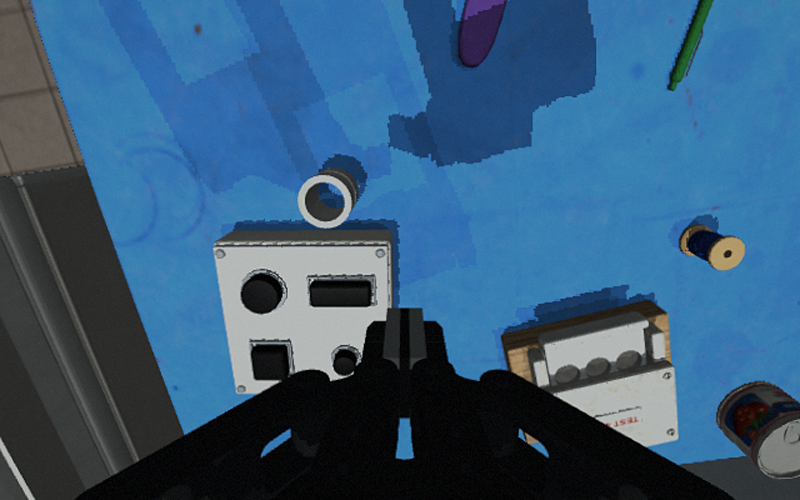

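The picture shows the tongue still in and the coupling and spool_2 still standing. My depth samples missed the bar key, whose top is at about (341,296), so I'll sample there and hand in.

```bash
python3 - <<'E'
from h import *
z=px("wrist",[(260,236),(273,236),(285,235)])[:,2]; print(z)
if z.mean()>57: job.finish_job(); print("handed in")
E
```

```text
[58.28270489 58.60460321 58.06622221]
the job is handed in; nothing more can be done
handed in
```

I pushed the tongue all the way in with closed fingertips, then pressed the bar key to its stop, let it come up, and handed the job in at about 16 s.

- **Tongue:** repeated pushes with limits of 10, 12 and 20 N all stopped at the same point. The wrist image put its face 41 mm from the roof edge, against 42 mm when fully in. It still looked pushed in after the key press.
- **Start key:** it went down about 8 mm (tool at z 51 mm), with about 3.5 N just before the bottom and 5 N at the hard stop. Afterwards its top was back at about 58.3 mm, the same height as before.
- **Other keys and loose parts:** I pressed no other key. The pipe coupling and the spool by the slide are standing in the last picture. The spool beyond the box was hidden by the gripper there, but no part of the arm went near it.
- **What disagreed or failed:** the side camera placed the box and slide 7–10 mm further right than the wrist camera. I used the wrist values, which agreed between two poses. A cross-check with the scene camera found no keys.

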